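# Hang the lift-off flap on the biscuit hopper and close it

## Task

Take the loose steel flap out of the drying rack and hang it on the biscuit hopper: lower it so that both of its knuckles drop fully over the hopper's two pins, long lips on the outside, then swing its top towards the hopper until it leans shut against the stops, and let go. Feel your way and go gently: never ram or press the flap hard against the hopper, and leave the dredger, the tub and the scraper where they are.

Things in the scene. Friction and masses are not known exactly. Their poses are not given: they have to be found in the camera images.
- mouth (a point): Fixed point of the hopper at the height of its two pins (80 mm above the table). x: into the hopper, y: along the pins, z up. The pins, dark steel, 10 mm thick, share one line along y at this height, but at x = 0 to 30 mm (not measured: feel or look for it), as the aluminium end frame that carries them is bolted through slots. It does not give when touched.
- hopper: Steel trough 200 x 220 mm, rim 130 mm high, with the end frame in front. Origin on the table 80 mm below point mouth, same axes; trough at x = 60 to 260 mm. The frame has a cheek at each side (inner faces y = +-112 mm, tops 45 mm above the pins); a pin juts 54 mm inwards from each, free ends at y = +-58 mm.
- stops (a point): Fixed point of the hopper 48 mm above point mouth, same axes. At about this height, behind the pins at |y| = 86 to 112 mm, the end frame has two flat stop flanges, slanting back (top towards +x) 0.26 rad from upright, 26 to 70 mm up from the pins. The shut flap leans on them at 0.26 rad about the pin line.
- flap_grip (a point): Centre of the grip bar on the flap's top edge: 12 mm thick (x), 100 mm long (y), 28 mm high (z). Axes: z up the plate; +x is the side that must face the hopper, -x the side of the long lips. The flap starts upright in the rack.
- flap: The loose steel flap, 0.34 to 0.56 kg. Origin on its hinge axis midway between the knuckles, 119 mm below the grip bar's centre; axes as flap_grip. Plate 6 mm thick, 200 mm wide (y), from 14 to 105 mm above the hinge axis, grip bar above it, two knuckles below.
- knuckle_left (a point): Knuckle 70 mm to the flap's +y, 119 mm below the bar centre: the point where the pin axis lies once seated. An inverted U, 24 mm wide (y), open below; slot 13 mm wide (x = -6.5 to 6.5 mm), roof 5 mm above this point, legs 5 mm thick. The -x leg is a long lip, reaching 22 mm below this point; the +x leg 6 mm below.
- knuckle_right (a point): The same for the knuckle at the flap's -y end.
- rack: White plastic drying rack fixed to the table, base 90 x 250 mm. Origin on the table under its middle. The flap stands in two slots 9 mm wide and 45 mm deep (slot floors 50 mm, tops 95 mm above the table), one at each end of the plate; lift the flap straight up by more than 45 mm to clear it.
- dredger: Bystander: aluminium sugar dredger, 60 mm in diameter, 98 mm high; origin at the centre of its underside.
- tub: Bystander: open white plastic tub, 110 x 90 x 50 mm; origin at the centre of its underside.
- scraper: Bystander: flat grey plastic dough scraper, 110 x 75 x 10 mm; origin at the centre of its underside.
Not all that is in view belongs to the job. Of the things that look like the flap, the smallest one is meant.

How it is judged (in metres and radians):
On the way, in this order (a step that is already met when the one before it is completed fails the run):
1. the flap is lifted out of the rack (height (world z) of each of knuckle_left, knuckle_right above 0.09 m), for 0.1 s.
2. both knuckles are down over the pins, resting on them (z of knuckle_left in the frame of mouth between -0.003 and 0.003 m and z of knuckle_right in the frame of mouth between -0.003 and 0.003 m and x of flap in the frame of mouth between -0.004 and 0.034 m and contact force between flap and hopper above 0.5 N), for 0.2 s.
At the end, for the whole second after the job is handed in: Both knuckles sit fully over the pins (hinge points within 3 mm of the pin height), long lips outside, the flap parallel to the pins and leaning back towards the hopper on its stops (0.20 to 0.32 rad from upright), released and at rest (z of knuckle_left in the frame of mouth between -0.003 and 0.003 m and z of knuckle_right in the frame of mouth between -0.003 and 0.003 m and x of flap in the frame of mouth between -0.004 and 0.034 m and angle between the y axis of flap and the y axis of hopper, either way round below 0.06 rad and angle between flap's own z axis and vertical between 0.2 and 0.32 rad and x of flap_grip in the frame of mouth above 0.015 m and y of knuckle_left in the frame of mouth above 0.04 m and linear speed of flap below 0.02 m/s); the robot touches nothing.
It fails at once if the flap is pressed against the hopper with more than 25 N (contact force between flap and hopper above 25 N).
It fails at once if a bystander is moved by more than 30 mm (distance of any of dredger, tub, scraper from where it was at the start of the episode above 0.03 m).
It also fails if it takes over 51 s, if anything falls off the work surface, if the arm or the gripper's body presses on something with over 40 N, if the wrist force passes 120 N, or if a joint passes its speed limit or range.

## Robot

A 6-joint arm with a two-finger parallel gripper is mounted at the origin on the work surface. World frame = base frame: x ahead of the robot, y to its left, z up, the work surface at z = 0. Lengths are in mm, angles in degrees, forces in N, time in s.
With the tool pointing down it reaches from about 275 to 875 mm from the base axis. Payload 12.5 kg.
Tool frame: the origin (TCP) lies between the finger pads; the fingertips stand 14 mm ahead of it and the grasp point (between the pads) lies 5 mm behind it; z points along the fingers, y is the line along which they close (so a half turn about z gives the same grasp; the last joint's range is limited). The gripper opens to 85 mm and grips with 20 to 120 N. Pads are 22 mm wide; open, the fingers measure 114 mm over their backs; the gripper's body (76 mm by 85 mm) begins 54 mm behind the grasp point. The pads swing forward as they close: fully open they stand 13 mm farther back than shut.
Start: joints at [63.85, 20.094, 94.641, -0, 65.266, -4.847], TCP at [199.779, 512.419, 245.29] pointing down, gripper open.
Joint ranges: [-157.81, 157.81], [-45, 120.19], [0.68, 151.7], [-89.99, 269.99], [4.06, 180], [-164.3, 164.3]. Speed limits (degrees/s): [127.2, 127.2, 159.86, 180, 180, 180].

## Interface

Orientations are given as [roll, pitch, yaw] about the fixed x, y, z axes, in that order (R = Rz(yaw) Ry(pitch) Rx(roll)).
In Python, from plant import robot, optics, job, nets gives the robot as it stands.
- The arm moves only by the tool step_arm, never from a script. Its argument "rows" is one flat list of numbers, 4 for each row, row after row: the shift along the tool's x, y, z in cm, then the turn about the tool's z in degrees. A call has 1 to 10 rows; each row shifts and turns the commanded pose from where the row before left it, along the tool's axes as they then stand; what a row does not reach is not made up. A row lasts 1/8 s, in which the tool goes at most 62.5 mm and 10.7 degrees, less where a joint would pass 70% of its speed; a pose out of reach is approached as far as the arm can. A call is refused whole if a number of a shift passes 6.25 or a number of a turn 10.7, either way. A call with a gripper value outside its range is refused whole. "gripper" is the closure, from 0 (fully open) to 1 (shut), set as the call begins (left out, the last holds). The fingers move at their own pace and stop on an object; "grip_force" is the grip in N (left out, the last holds). Time passes only in rows, so rows that do not move let the fingers close. It gives the time, the measured TCP pose, the force, the opening and the grip force at its end, in the units of the state.
- robot.get_state(): the state, without advancing time (a new reading comes with each control period).
- optics.camera(name): name is "scene" or "top" or "wrist"; returns a dict with "color" (480x640x3 uint8, red, green, blue), "z_map" (480x640 float32, mm along the optical axis (not along the pixel's ray), 0 where there is no reading), "camera_matrix" (3x3 intrinsics, pixels), "rvec" (rotation vector, rad) and "tvec" (3), from world to camera coordinates, as OpenCV has them. Camera axes: x right, y down, z forward; pixel columns grow to the right and rows downward; lengths in mm; the calibration is good to about 2 mm. A picture is of the moment at which its call begins.
- job.sign_off(): hands the job in; it is judged then, once.
Trained networks look in a picture, given as the dict that the camera call returned (one of the last four; its "shot" number tells which), for a name from the list of things; names that differ only in an ending like _2 or _b are one class to them, and where a whole thing is asked for, a point or a joint stands for the part that bears it (a point fixed in the world has none). Each returns a list of dicts, best first, with "conf" (0 to 1); they miss things now and then, are a little off and sometimes report something else, mostly with a low value. They report only what shows in the picture. A call takes as long as a camera call. They do not tell look-alikes from the thing itself.
- nets.find_in(picture, label): "rect" ([left, top, right, bottom] in pixels, round what is visible of it).
- nets.trace(picture, label): "pixels" (480x640 bool, what is visible of it) and "rect" ([left, top, right, bottom] in pixels, round what is visible of it).
The state is a dict: "time_s": time; "q": joint angles; "qd": joint speeds; "tau": joint torques, N m; "tool_pos": TCP position; "tool_rot": TCP orientation; "force": force on the tool from outside, world axes, zero at the start; "torque": the same for the moment, N m; "finger_gap": finger opening in mm; "finger_force": force on a finger pad.
Only numpy, scipy, OpenCV 4.12 (cv2) and the standard library are available. Lean on these libraries where they do the work, as an engineer would, in place of code of your own. Each camera call takes 0.05 s, during which the arm holds its last target. There are 200 camera calls.

## Working session

There is one attempt and no reset: what is moved stays moved. The work goes in short steps, Python scripts to look and compute and a tool call to move; the robot and the scene stay as the last step left them, time stands still between calls to the robot, and variables do not carry over. Pictures are saved under pics/ and viewed, at most 10 in all, crops included, and the job is handed in when it is done.

Besides the shell and the picture viewer there is one more tool, called after "Call:" by a JSON object that holds its "fn" and its "kwargs". step_arm: Moves the arm, as the interface text tells. Its arguments: {"type":"object","properties":{"rows":{"type":"array"},"gripper":{"type":"number"},"grip_force":{"type":"number"}},"required":["rows"]}

```bash
mkdir -p pics; ls
cat > h.py <<'E'
import numpy as np,cv2
from plant import robot,optics,job,nets
def cloud(p):
    K=p["camera_matrix"];R=cv2.Rodrigues(np.array(p["rvec"],float))[0];t=np.array(p["tvec"],float).ravel()
    z=p["z_map"];v,u=np.mgrid[:480,:640]
    c=np.stack([(u-K[0,2])/K[0,0]*z,(v-K[1,2])/K[1,1]*z,z],-1)
    w=(c-t)@R; w[z==0]=np.nan
    return w
def save(p,n): cv2.imwrite("pics/"+n,p["color"][:,:,::-1])
E
python3 - <<'E'
from h import *
ps={n:optics.camera(n) for n in("scene","top")}
cv2.imwrite("pics/a.png",cv2.resize(np.vstack([ps[n]["color"][:,:,::-1] for n in ps]),(600,900))[:0+900]) if 0 else None
for n,p in ps.items():
    save(p,n+"0.png"); w=cloud(p); np.save(n+"0.npy",w)
    for l in("flap","hopper","rack","flap_grip","dredger","tub","scraper"):
        for r in nets.trace(p,l)[:4]:
            q=w[r["pixels"]];q=q[~np.isnan(q[:,0])]
            print(n,l,round(r["conf"],2),np.round(r["rect"]).astype(int),np.round(np.median(q,0)) if len(q) else None,np.round(np.percentile(q,2,axis=0)),np.round(np.percentile(q,98,axis=0)))
print(robot.get_state())
E
```

```text
pics
scene flap 0.64 [167 321 246 414] [ 608. -614.   15.] [ 460. -748.    5.] [ 711. -504.   31.]
scene flap 0.59 [292 297 383 386] [ 809. -325.   16.] [ 678. -416.    6.] [ 938. -217.   31.]
scene flap 0.56 [258 234 315 278] [ 532. -203.  106.] [ 510. -292.   30.] [ 554. -112.  168.]
scene hopper 0.91 [341 163 443 254] [655. 211.  65.] [517.  84.   6.] [769. 326. 133.]
scene hopper 0.21 [255 240 326 296] [ 541. -215.    7.] [ 480. -320.   -0.] [589. -94.  92.]
scene rack 0.68 [252 241 326 295] [ 541. -216.    7.] [ 473. -322.   -1.] [588. -94.  92.]
scene flap_grip 0.94 [166 323 243 414] [ 608. -614.   15.] [ 457. -747.    2.] [ 713. -504.   31.]
scene flap_grip 0.66 [289 298 384 390] [ 810. -327.   16.] [ 679. -418.    3.] [ 940. -214.   31.]
scene flap_grip 0.62 [263 232 316 279] [ 531. -204.  106.] [ 509. -293.   28.] [ 553. -111.  168.]
scene dredger 0.95 [287 195 307 223] [393. -21.  62.] [318. -40.  -2.] [411.  80.  98.]
scene tub 0.71 [176 265 221 306] [ 350. -447.   15.] [ 302. -496.   -3.] [ 414. -407.   50.]
scene scraper 0.63 [353 144 381 168] [361. 431.   7.] [302. 385.
[... 1168 characters left out ...]
] [307. 393.   1.] [411. 480.  19.]
{'time_s': 0.8, 'q': array([ 6.38491099e+01,  2.00926688e+01,  9.46408629e+01, -4.90275794e-04,
        6.52672451e+01, -4.84779445e+00]), 'qd': array([ 0.13943675, -0.03918402,  0.04899654, -0.01105435,  0.01901414,
       -0.05273244]), 'tau': array([-1.69770690e-03, -5.05992007e+01, -2.91634870e+01, -1.30946064e-04,
        6.56732318e-04,  2.85540807e-05]), 'tool_pos': array([199.7907601 , 512.40924764, 245.30078063]), 'tool_rot': array([-1.79999188e+02,  3.78061462e-04,  1.58697109e+02]), 'force': array([ 0.53456191,  0.04785963, -0.0181337 ]), 'torque': array([0.03921607, 0.01299167, 0.02157503]), 'finger_force': 0.0, 'finger_gap': 85.49624431523726}
```

Run:
```python
import cv2,numpy as np
a=cv2.imread("pics/scene0.png");b=cv2.imread("pics/top0.png")
f=lambda i,x,y,w,h:cv2.resize(i[y:y+h,x:x+w],(400,300),interpolation=cv2.INTER_CUBIC)
cv2.imwrite("pics/m0.png",np.vstack([np.hstack([f(a,330,155,124,93),f(a,240,220,104,78)]),np.hstack([f(b,170,180,112,84),f(b,292,213,104,78)])]))
def an(n,x0,x1,y0,y1,zr):
    w=np.load(n+"0.npy").reshape(-1,3)
    m=(w[:,0]>x0)&(w[:,0]<x1)&(w[:,1]>y0)&(w[:,1]<y1)&(w[:,2]>zr[0])&(w[:,2]<zr[1])
    q=w[m]; r=cv2.minAreaRect(q[:,:2].astype(np.float32)); print(n,zr,len(q),q.mean(0).round(1),np.round(r[0],1),np.round(r[1],1),round(r[2],2))
for n in("scene","top"):
    an(n,480,600,-330,-80,(150,190)); an(n,480,600,-330,-80,(100,190)); an(n,450,620,-350,-60,(85,98)); an(n,480,800,50,360,(120,145)); an(n,480,800,50,360,(110,122)) ;an(n,480,800,50,360,(70,110))
```

```text
scene (150, 190) 185 [ 531.6 -203.7  161.8] [ 531.1 -202.1] [100.5  17.1] 77.91
scene (100, 190) 685 [ 531.  -205.5  133.5] [ 531.3 -201.1] [202.3  17.1] 77.91
scene (85, 98) 205 [ 530.8 -209.8   91.5] [ 531.4 -201.3] [221.8  31.1] 76.56
scene (120, 145) 570 [665.3 196.7 128.5] [638.3 201.9] [242.  255.5] 85.23
scene (110, 122) 364 [657.6 199.3 115.9] [637.9 201. ] [239.8 256.1] 84.92
scene (70, 110) 1204 [659.3 194.   89.8] [637.  200.6] [247.5 259.4] 85.72
top (150, 190) 118 [ 528.9 -200.1  167.6] [ 524.6 -219.3] [138.2  12.9] 76.68
top (100, 190) 212 [ 528.8 -199.6  151.5] [ 535.2 -199.8] [215.   27.8] 74.29
top (85, 98) 73 [ 530.2 -190.3   93.3] [ 529.8 -199.5] [218.7  29.9] 77.54
top (120, 145) 620 [659.3 202.6 130.8] [636.8 203.8] [234.1 255.4] 84.94
top (110, 122) 141 [648.9 233.9 116.3] [636.5 204.1] [242.1 253.7] 84.92
top (70, 110) 492 [643.9 232.6  89.1] [636.4 206.3] [245.  253.1] 85.3
```

View pics/m0.png

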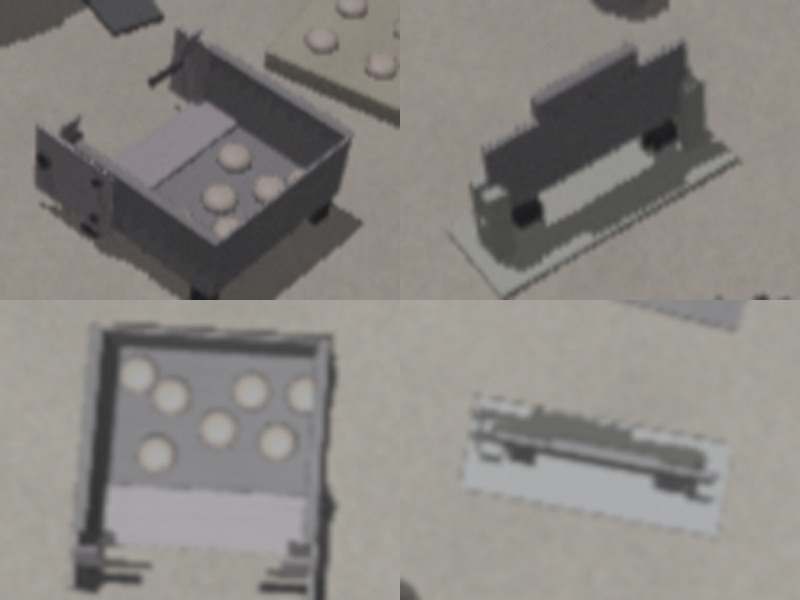

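```bash
cat >> h.py <<'E'
def plan(x,y,z,yaw,n=None,start=None):
    """rows (cm,deg) from current pose to the target; start=(x,y,z,yaw)"""
    if start is None:
        s=robot.get_state(); start=[*s["tool_pos"],s["tool_rot"][2]]
    p=np.array(start[:3]);T=np.array([x,y,z],float);dy=(yaw-start[3]+180)%360-180
    n=n or int(np.ceil(max(np.linalg.norm(T-p)/60,abs(dy)/10.5,1)))
    a=np.radians(start[3]);rows=[]
    turn=-round(dy/n,1); cur=p.copy(); 
    for i in range(n):
        d=p+(T-p)*(i+1)/n-cur
        R=np.array([[np.cos(a),np.sin(a),0],[np.sin(a),-np.cos(a),0],[0,0,-1]])
        r=np.round(R.T@d/10,2); rows+=[*r.tolist(),turn]; cur=cur+R@r*10; a-=np.radians(turn)
    print([float(v) for v in rows], "end",cur.round(1),np.degrees(a).round(2))
    return (*cur,np.degrees(a))
E
python3 - <<'E'
from h import *
for n in("scene","top"):
    w=np.load(n+"0.npy").reshape(-1,3)
    # flap frame
    a=np.radians(-12.5);d=w-[531,-202,0];l=np.c_[d[:,0]*np.cos(a)+d[:,1]*np.sin(a),-d[:,0]*np.sin(a)+d[:,1]*np.cos(a),w[:,2]]
    for s in(1,-1):
        m=(abs(l[:,1]-70*s)<11)&(abs(l[:,0])<35)&(l[:,2]<60)&(l[:,2]>9)
        q=l[m];print(n,s,len(q));print(q[np.argsort(q[:,2])][::max(1,len(q)//14)].round(0).astype(int).tolist())
w=np.load("top0.npy").reshape(-1,3)
a=np.radians(-5.1);d=w-[637,203,0];l=np.c_[d[:,0]*np.cos(a)+d[:,1]*np.sin(a),-d[:,0]*np.sin(a)+d[:,1]*np.cos(a),w[:,2]]
m=(abs(abs(l[:,1])-82)<24)&(l[:,0]<-60)&(l[:,0]>-140)&(l[:,2]>60);q=l[m];print(q[np.argsort(q[:,0])].round(0).astype(int).tolist())
e=plan(470,220,330,85)
E
```

```text
scene 1 70
[[1, 69, 9], [18, 61, 10], [23, 66, 12], [-6, 61, 19], [10, 76, 29], [11, 62, 36], [10, 80, 37], [-2, 72, 42], [10, 63, 44], [0, 75, 47], [6, 74, 48], [9, 60, 51], [3, 77, 54], [4, 80, 57]]
scene -1 74
[[15, -67, 9], [7, -65, 10], [12, -65, 10], [4, -71, 11], [-10, -77, 12], [-10, -77, 23], [9, -81, 31], [8, -79, 39], [8, -70, 43], [11, -69, 45], [-3, -68, 46], [3, -78, 50], [7, -77, 52], [0, -61, 55], [-1, -71, 56]]
top 1 49
[[-22, 76, 9], [15, 79, 9], [-18, 73, 10], [-21, 69, 10], [-19, 62, 11], [20, 69, 11], [22, 77, 12], [-20, 65, 13], [21, 81, 15], [15, 76, 17], [-13, 60, 34], [-7, 79, 41], [-8, 64, 46], [-11, 78, 48], [-9, 68, 50], [-5, 65, 52], [-5, 62, 58]]
top -1 49
[[23, -79, 9], [32, -67, 10], [-15, -75, 10], [24, -68, 11], [-23, -76, 11], [-31, -71, 12], [23, -64, 13], [-18, -61, 13], [30, -63, 14], [-22, -80, 16], [-13, -74, 22], [-12, -64, 46], [-5, -63, 47], [-10, -74, 49], [-8, -70, 52], [-7, -74, 53], [-13, -67, 60]]
[[-118, -63, 84], [-118, 105, 85], [-118, 100, 89], [-118, -67, 84], [-117, -70, 84], [-117, -74, 85], [-117, 99, 82], [-117, 96, 79], [-117,
[... 1953 characters left out ...]
, 86, 141], [-93, -87, 143], [-93, -90, 143], [-93, -98, 146], [-92, -94, 141], [-92, -104, 146], [-92, 100, 154], [-92, -100, 137], [-92, 105, 147], [-91, 98, 150], [-91, 96, 144], [-91, 93, 142], [-91, 89, 145], [-90, -88, 147], [-90, -95, 151], [-90, -91, 145], [-89, -98, 147], [-89, -101, 144], [-88, -103, 138], [-77, -67, 61], [-72, -106, 116], [-70, -103, 124], [-67, -105, 135], [-64, 105, 73], [-64, 66, 61], [-64, -104, 134], [-63, 105, 132], [-60, -104, 134]]
[-4.47, -2.18, -1.06, 9.2, -4.77, -1.43, -1.06, 9.2, -4.93, -0.66, -1.06, 9.2, -4.98, 0.15, -1.05, 9.2, -4.89, 0.93, -1.06, 9.2, -4.67, 1.71, -1.06, 9.2, -4.34, 2.43, -1.06, 9.2, -3.9, 3.09, -1.06, 9.2] end [470. 220. 330.] 85.1
```

Call:
{"fn": "step_arm", "kwargs": {"rows": [-4.5, -2.2, -1.1, 9.2, -4.8, -1.4, -1.1, 9.2, -4.9, -0.7, -1.1, 9.2, -5.0, 0.15, -1.0, 9.2, -4.9, 0.9, -1.0, 9.2, -4.7, 1.7, -1.0, 9.2, -4.3, 2.4, -1.0, 9.2, -3.9, 3.1, -1.0, 9.2, 0, 0, 0, 0]}}

```text
time_s: 1.92
tool_pos: [471.5, 217.4, 328.8]
tool_rot: [179.9, -0.0, 84.8]
force: [0.2, 0.3, -0.8]
finger_gap: 85.3
finger_force: 0.0
```

Run:
```python
from h import *
p=optics.camera("wrist");save(p,"w1.png");w=cloud(p).reshape(-1,3);np.save("w1.npy",w)
a=np.radians(-5.1);d=w-[637,203,0];l=np.c_[d[:,0]*np.cos(a)+d[:,1]*np.sin(a),-d[:,0]*np.sin(a)+d[:,1]*np.cos(a),w[:,2]]
for s in(1,-1):
    m=(abs(s*l[:,1]-82)<20)&(l[:,0]<-95)&(l[:,0]>-130)&(abs(l[:,2]-80)<13);q=l[m]
    if len(q): print(s,len(q),q.mean(0),np.percentile(q,[2,50,98],axis=0).round(1).tolist(),np.polyfit(q[:,1],q[:,0],1))
s=robot.get_state();print(s["time_s"],s["tool_pos"],s["tool_rot"])
R=cv2.Rodrigues(np.array(p["rvec"],float))[0];print("cam",-R.T@np.array(p["tvec"]).ravel(),R[2])
e=plan(523,-200,300,77.5)
```

```text
1 592 [-116.10564212   82.39589188   83.71930932] [[-120.5, 62.8, 80.2], [-116.2, 82.9, 84.0], [-111.0, 101.1, 85.9]] [ 3.78152954e-03 -1.16417225e+02]
-1 393 [-115.65410045  -81.8643151    83.54646118] [[-120.1, -101.3, 79.9], [-115.9, -81.4, 83.9], [-110.6, -63.2, 85.8]] [-7.65190372e-03 -1.16280518e+02]
1.975 [470.29457554 218.53591731 328.29488921] [-1.79999720e+02 -7.82083292e-03  8.50049936e+01]
cam [479.24767786 299.15914822 457.26712237] [-0.02764809 -0.31376452 -0.94909821]
[-5.15, 1.11, 0.35, 0.9, -5.14, 1.19, 0.36, 0.9, -5.12, 1.28, 0.35, 0.9, -5.09, 1.35, 0.35, 0.9, -5.08, 1.43, 0.36, 0.9, -5.05, 1.52, 0.35, 0.9, -5.03, 1.59, 0.36, 0.9, -5.0, 1.67, 0.35, 0.9] end [ 523. -200.  300.] 77.8
```

View pics/w1.png

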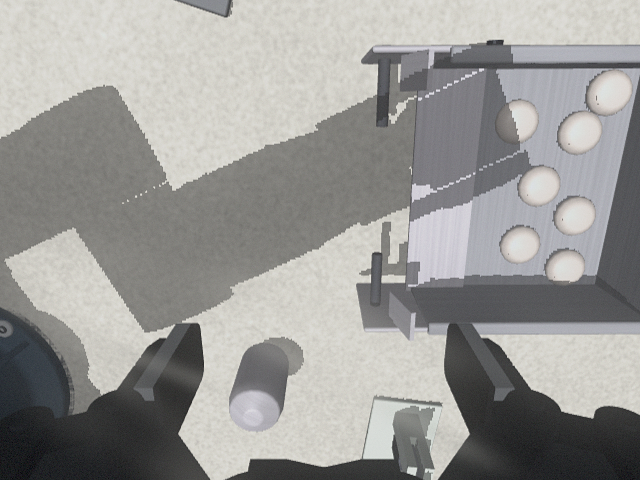

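Call:
{"fn": "step_arm", "kwargs": {"rows": [-5.15, 1.1, 0.4, 0.9, -5.15, 1.2, 0.4, 0.9, -5.1, 1.3, 0.4, 0.9, -5.1, 1.35, 0.4, 0.9, -5.1, 1.4, 0.4, 0.9, -5.05, 1.5, 0.4, 0.9, -5.0, 1.6, 0.4, 0.9, -5.0, 1.7, 0.4, 0.9, 0, 0, 0, 0]}}

```text
time_s: 3.1
tool_pos: [523.2, -200.5, 295.3]
tool_rot: [-179.9, -0.0, 77.8]
force: [-0.4, -0.1, -1.1]
finger_gap: 85.6
finger_force: 0.0
```

Run:
```python
from h import *
w=np.load("w1.npy");a=np.radians(-5.1);d=w-[637,203,0];l=np.c_[d[:,0]*np.cos(a)+d[:,1]*np.sin(a),-d[:,0]*np.sin(a)+d[:,1]*np.cos(a),w[:,2]]
m=(abs(l[:,1])<150)&(abs(l[:,0]+116)<4)&(abs(l[:,2]-82)<6);y=l[m][:,1];print("pin ends",np.sort(y[y>0])[[2,20,-3]],np.sort(y[y<0])[[2,-20,-3]])
p=optics.camera("wrist");save(p,"w2.png");w=cloud(p)
for r in nets.trace(p,"flap_grip")[:2]:
    q=w[r["pixels"]];q=q[q[:,2]>160];print(r["conf"],r["rect"],len(q)); 
    if len(q)>20:
        rr=cv2.minAreaRect(q[:,:2].astype(np.float32));print(rr,np.median(q,0))
f=w.reshape(-1,3);m=(f[:,0]>480)&(f[:,0]<590)&(f[:,1]>-330)&(f[:,1]<-80)
q=f[m&(f[:,2]>163)&(f[:,2]<180)];print(len(q),cv2.minAreaRect(q[:,:2].astype(np.float32)),np.median(q,0))
q=f[m&(f[:,2]>135)&(f[:,2]<147)];print(len(q),cv2.minAreaRect(q[:,:2].astype(np.float32)))
s=robot.get_state();print(s["time_s"],s["tool_pos"],s["tool_rot"])
```

```text
pin ends [ 61.93761527  63.52177277 115.26872131] [-109.18376498  -55.04275364  -54.62145691]
0.65 [341.2, 411.9, 469.0, 480.0] 8
0.55 [316.7, 68.2, 341.5, 346.2] 2808
((527.50048828125, -197.55117797851562), (99.7071533203125, 11.709339141845703), 77.70181274414062) [ 528.40581539 -192.35332486  168.51201514]
2833 ((527.498779296875, -197.5904541015625), (99.62974548339844, 11.722766876220703), 77.70181274414062) [ 528.29441978 -192.72028899  168.50280766]
1129 ((526.3722534179688, -197.66934204101562), (199.49868774414062, 10.272305488586426), 76.72660064697266)
3.2 [ 523.17097553 -198.02274502  295.90490957] [-1.79949283e+02 -3.34398379e-02  7.79744650e+01]
```

View pics/w2.png

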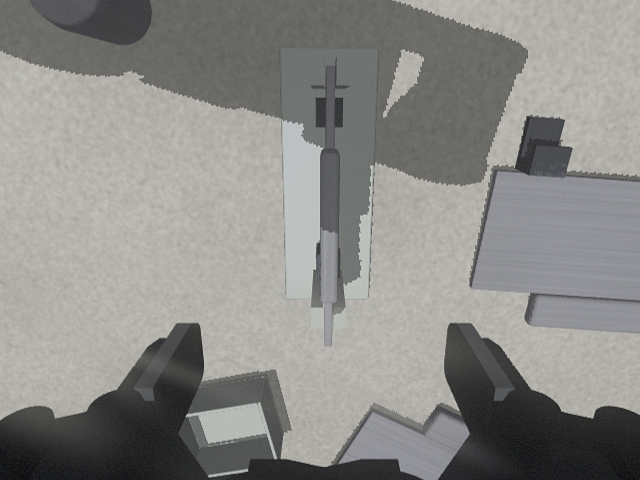

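Run:
```python
from h import *
plan(527.5,-197.6,152,77.7,4)
```

```text
[0.03, 0.1, 3.6, 0.1, 0.04, 0.11, 3.6, 0.1, 0.03, 0.1, 3.59, 0.1, 0.03, 0.1, 3.6, 0.1] end [ 527.5 -197.6  152. ] 77.57
```

Call:
{"fn": "step_arm", "kwargs": {"rows": [0.04, 0.1, 3.6, 0.1, 0.04, 0.1, 3.6, 0.1, 0.04, 0.1, 3.6, 0.1, 0.0, 0.1, 3.6, 0, 0, 0, 0, 0]}}

```text
time_s: 3.82
tool_pos: [526.5, -196.5, 150.6]
tool_rot: [-179.8, -0.1, 77.7]
force: [-0.2, 0.0, 0.5]
finger_gap: 85.5
finger_force: 0.0
```

Call:
{"fn": "step_arm", "kwargs": {"rows": [0, 0, 0, 0, 0, 0, 0, 0, 0, 0, 0, 0, 0, 0, 0, 0, 0, 0, 0, 0, 0, 0, 0, 0], "gripper": 1, "grip_force": 60}}

```text
time_s: 4.58
tool_pos: [527.6, -198.8, 152.9]
tool_rot: [180.0, 0.0, 77.6]
force: [0.4, 1.0, 5.2]
finger_gap: 11.2
finger_force: 58.8
```

Run:
```python
from h import *
s=robot.get_state();print({k:np.round(s[k],2) for k in("time_s","tool_pos","tool_rot","force","torque","finger_gap","finger_force")})
```

```text
{'time_s': np.float64(4.58), 'tool_pos': array([ 527.6 , -198.82,  152.86]), 'tool_rot': array([1.7996e+02, 1.0000e-02, 7.7600e+01]), 'force': array([0.36, 1.  , 5.23]), 'torque': array([ 0.14,  0.33, -0.03]), 'finger_gap': np.float64(11.21), 'finger_force': np.float64(58.83)}
```

Call:
{"fn": "step_arm", "kwargs": {"rows": [0, 0, -1, 0, 0, 0, -2, 0, 0, 0, -3, 0, 0, 0, -3, 0, 0, 0, -3, 0, 0, 0, 0, 0, 0, 0, 0, 0]}}

```text
time_s: 5.45
tool_pos: [526.8, -198.5, 270.8]
tool_rot: [-179.9, -0.0, 77.6]
force: [0.4, -0.7, -5.4]
finger_gap: 11.0
finger_force: 58.9
```

Run:
```python
from h import *
s=robot.get_state();print({k:np.round(s[k],2) for k in("time_s","tool_pos","tool_rot","force","torque","finger_gap","finger_force")})
p=optics.camera("scene");save(p,"s3.png")
cv2.imwrite("pics/s3c.png",cv2.resize(p["color"][150:330,200:440,::-1],(800,600)))
# target: hinge 15 mm outside pins, in hopper axes
a=np.radians(-5.1);u=np.array([np.cos(a),np.sin(a)]);v=np.array([-u[1],u[0]])
t=np.array([521.8,216.8])-u*45
e=plan(*t,270,84.9,9)
```

```text
{'time_s': np.float64(5.45), 'tool_pos': array([ 526.77, -198.48,  270.81]), 'tool_rot': array([-1.7988e+02, -3.0000e-02,  7.7590e+01]), 'force': array([ 0.4 , -0.69, -5.37]), 'torque': array([ 0.05,  0.01, -0.04]), 'finger_gap': np.float64(10.96), 'finger_force': np.float64(58.9)}
[4.43, -1.54, 0.01, -0.8, 4.45, -1.48, 0.0, -0.8, 4.47, -1.42, 0.01, -0.8, 4.5, -1.35, 0.01, -0.8, 4.51, -1.29, 0.0, -0.8, 4.52, -1.23, 0.01, -0.8, 4.55, -1.16, 0.01, -0.8, 4.56, -1.1, 0.0, -0.8, 4.57, -1.04, 0.01, -0.8] end [477.  220.8 270. ] 84.8
```

View pics/s3c.png

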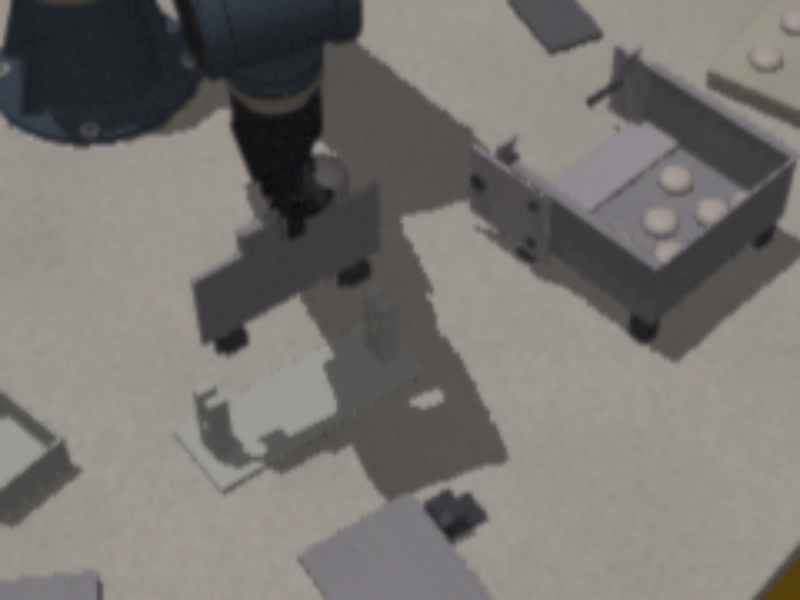

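Call:
{"fn": "step_arm", "kwargs": {"rows": [4.45, -1.5, 0, -0.8, 4.45, -1.5, 0, -0.8, 4.5, -1.4, 0, -0.8, 4.5, -1.35, 0, -0.8, 4.5, -1.3, 0, -0.8, 4.5, -1.2, 0, -0.8, 4.55, -1.2, 0, -0.8, 4.55, -1.1, 0, -0.8, 4.55, -1.0, 0, -0.8, 0, 0, 0, 0]}}

```text
time_s: 6.75
tool_pos: [477.2, 222.5, 270.8]
tool_rot: [-179.9, 0.0, 85.0]
force: [0.8, 0.2, -5.8]
finger_gap: 10.9
finger_force: 59.1
```

Call:
{"fn": "step_arm", "kwargs": {"rows": [0, 0, 0, 0, 0, 0, 0, 0]}}

```text
time_s: 7.0
tool_pos: [478.3, 219.3, 271.9]
tool_rot: [-180.0, 0.0, 84.7]
force: [0.1, 0.4, -5.4]
finger_gap: 10.9
finger_force: 59.1
```

```bash
cat >> h.py <<'E'
def st():
    s=robot.get_state();print({k:np.round(s[k],2).tolist() for k in("time_s","tool_pos","tool_rot","force","torque","finger_gap","finger_force")})
    a=np.radians(-5.1);d=s["tool_pos"][:2]-np.array([521.8,216.8])
    print("hopper-local x,y rel pins est",np.round([d[0]*np.cos(a)+d[1]*np.sin(a),-d[0]*np.sin(a)+d[1]*np.cos(a)],2),"hinge z",s["tool_pos"][2]-116.9)
E
python3 - <<'E'
from h import *
st()
p=optics.camera("wrist");save(p,"w4.png");w=cloud(p);np.save("w4.npy",w)
p=optics.camera("scene");cv2.imwrite("pics/s4c.png",cv2.resize(p["color"][130:280,290:490,::-1],(800,600)));np.save("s4.npy",cloud(p))
E
```

```text
{'time_s': 7.0, 'tool_pos': [478.31, 219.35, 271.86], 'tool_rot': [-179.96, 0.03, 84.73], 'force': [0.12, 0.36, -5.44], 'torque': [0.05, -0.0, -0.01], 'finger_gap': 10.94, 'finger_force': 59.1}
hopper-local x,y rel pins est [-43.55  -1.33] hinge z 154.9555155380057
```

View pics/w4.png

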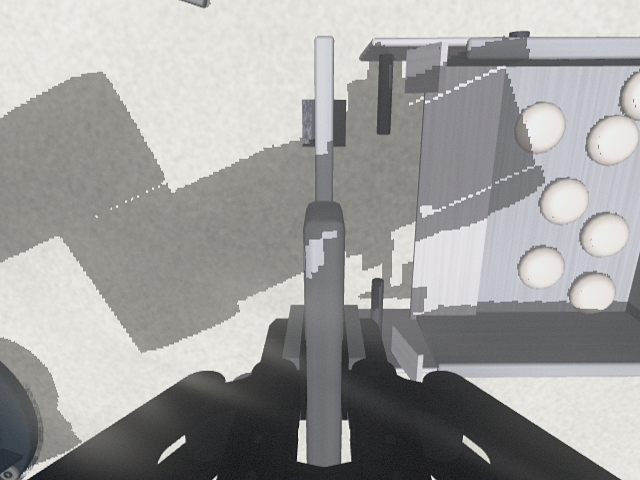

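Run:
```python
from h import *
for n in("w4","s4"):
    w=np.load(n+".npy").reshape(-1,3);a=np.radians(-5.1);d=w-[521.8,216.8,0];l=np.c_[d[:,0]*np.cos(a)+d[:,1]*np.sin(a),-d[:,0]*np.sin(a)+d[:,1]*np.cos(a),w[:,2]]
    def rep(t,m):
        q=l[m]
        if len(q)>3: print(n,t,len(q),np.percentile(q,[2,50,98],axis=0).round(1).tolist(), "yaw deg",np.degrees(np.arctan(np.polyfit(q[:,1],q[:,0],1)[0])).round(2))
    A=(abs(l[:,0]+44)<25)
    rep("platetop",A&(l[:,1]>52)&(l[:,1]<110)&(l[:,2]>240)&(l[:,2]<280))
    rep("bar top",A&(abs(l[:,1])<60)&(l[:,2]>282)&(l[:,2]<296))
    rep("knuck L",A&(abs(l[:,1]-70)<16)&(l[:,2]>125)&(l[:,2]<169))
    rep("knuck R",A&(abs(l[:,1]+70)<16)&(l[:,2]>125)&(l[:,2]<169))
    B=(abs(l[:,0])<12)&(abs(l[:,2]-81)<8)
    rep("pinL",B&(l[:,1]>40)&(l[:,1]<100));rep("pinR",B&(l[:,1]<-40)&(l[:,1]>-100))
```

```text
w4 platetop 2883 [[-45.8, 53.1, 258.5], [-42.8, 77.7, 259.9], [-40.0, 98.5, 261.2]] yaw deg 0.3
w4 bar top 11901 [[-56.7, -34.0, 283.4], [-43.1, 10.4, 287.5], [-29.8, 48.6, 295.3]] yaw deg 0.2
w4 knuck L 604 [[-54.3, 58.2, 167.3], [-38.0, 69.5, 168.6], [-31.8, 81.1, 169.0]] yaw deg 3.36
w4 pinL 859 [[-4.5, 58.9, 80.2], [-0.2, 79.6, 83.9], [5.0, 98.8, 85.8]] yaw deg -0.07
w4 pinR 533 [[-4.1, -96.8, 78.0], [0.4, -74.9, 83.8], [5.3, -58.3, 85.6]] yaw deg -1.33
s4 platetop 43 [[-44.9, 54.5, 241.7], [-39.8, 75.5, 253.1], [-34.9, 96.1, 261.2]] yaw deg -1.61
s4 bar top 63 [[-56.2, -52.9, 282.3], [-40.6, -14.5, 286.4], [-21.9, 28.1, 295.2]] yaw deg -2.07
s4 knuck L 37 [[-53.5, 55.5, 132.4], [-38.1, 64.2, 156.1], [-29.1, 78.5, 168.7]] yaw deg 23.03
s4 knuck R 49 [[-52.7, -84.5, 134.9], [-37.6, -77.0, 156.8], [-28.2, -60.3, 168.5]] yaw deg 24.78
s4 pinL 29 [[-2.3, 53.1, 75.0], [3.7, 74.1, 81.0], [9.7, 98.1, 87.9]] yaw deg 2.4
s4 pinR 12 [[-2.2, -81.9, 74.4], [3.6, -69.1, 80.1], [8.3, -60.3, 82.7]] yaw deg -11.7
```

Call:
{"fn": "step_arm", "kwargs": {"rows": [0, 1.8, 0, 0, 0, 1.8, 0, 0, 0, 0, 0, 0, 0, 0, 2, 0, 0, 0, 2, 0, 0, 0, 1.2, 0, 0, 0, 0.8, 0, 0, 0, 0, 0, 0, 0, 0, 0]}}

```text
time_s: 8.22
tool_pos: [514.4, 217.1, 212.9]
tool_rot: [179.9, -0.0, 84.8]
force: [0.3, -0.1, -4.4]
finger_gap: 11.5
finger_force: 59.3
```

```bash
python3 -c "from h import *;st()"
```

```text
{'time_s': 8.22, 'tool_pos': [514.38, 217.13, 212.91], 'tool_rot': [179.95, -0.02, 84.8], 'force': [0.32, -0.09, -4.37], 'torque': [0.02, -0.01, 0.02], 'finger_gap': 11.5, 'finger_force': 59.3}
hopper-local x,y rel pins est [-7.42 -0.33] hinge z 96.00703567609287
```

Call:
{"fn": "step_arm", "kwargs": {"rows": [0, 0.3, 0, 0, 0, 0.3, 0, 0, 0, 0, 0, 0, 0, 0, 0, 0]}}

```text
time_s: 8.72
tool_pos: [520.1, 216.5, 212.3]
tool_rot: [-180.0, 0.0, 84.8]
force: [0.2, -0.4, -5.6]
finger_gap: 11.2
finger_force: 59.4
```

Call:
{"fn": "step_arm", "kwargs": {"rows": [0, 0.1, 0, 0, 0, 0, 0, 0]}}

```text
time_s: 8.98
tool_pos: [521.1, 216.4, 212.3]
tool_rot: [180.0, -0.0, 84.8]
force: [-0.2, 0.8, -5.1]
finger_gap: 10.9
finger_force: 59.4
```

Call:
{"fn": "step_arm", "kwargs": {"rows": [0, 0.1, 0, 0, 0, 0, 0, 0]}}

```text
time_s: 9.22
tool_pos: [522.1, 216.3, 212.3]
tool_rot: [-180.0, 0.0, 84.8]
force: [-0.4, -0.9, -5.7]
finger_gap: 11.2
finger_force: 59.4
```

```bash
python3 -c "from h import *;st()"
```

```text
{'time_s': 9.22, 'tool_pos': [522.13, 216.28, 212.26], 'tool_rot': [-180.0, 0.0, 84.8], 'force': [-0.45, -0.88, -5.7], 'torque': [0.01, 0.05, -0.05], 'finger_gap': 11.24, 'finger_force': 59.38}
hopper-local x,y rel pins est [ 0.37 -0.48] hinge z 95.3620988108448
```

Call:
{"fn": "step_arm", "kwargs": {"rows": [0, 0.05, 0, 0, 0, 0, 0, 0]}}

```text
time_s: 9.48
tool_pos: [522.6, 216.2, 212.3]
tool_rot: [-180.0, 0.0, 84.8]
force: [0.4, -0.3, -5.1]
finger_gap: 11.5
finger_force: 59.4
```

Call:
{"fn": "step_arm", "kwargs": {"rows": [0, 0.05, 0, 0, 0, 0, 0, 0]}}

```text
time_s: 9.72
tool_pos: [523.1, 216.2, 212.3]
tool_rot: [180.0, -0.0, 84.8]
force: [-0.9, 1.0, -5.1]
finger_gap: 11.1
finger_force: 59.4
```

Call:
{"fn": "step_arm", "kwargs": {"rows": [0, 0.05, 0, 0, 0, 0, 0, 0]}}

```text
time_s: 9.98
tool_pos: [523.5, 216.1, 212.2]
tool_rot: [-180.0, 0.0, 84.8]
force: [-0.6, 0.1, -5.6]
finger_gap: 11.1
finger_force: 59.4
```

Call:
{"fn": "step_arm", "kwargs": {"rows": [0, 0.05, 0, 0, 0, 0, 0, 0]}}

```text
time_s: 10.22
tool_pos: [523.9, 216.1, 212.2]
tool_rot: [-180.0, 0.0, 84.8]
force: [-2.1, -0.4, -5.6]
finger_gap: 11.0
finger_force: 59.4
```

Call:
{"fn": "step_arm", "kwargs": {"rows": [0, 0.05, 0, 0, 0, 0, 0, 0]}}

```text
time_s: 10.48
tool_pos: [524.3, 216.0, 212.2]
tool_rot: [-180.0, 0.0, 84.8]
force: [-2.7, 0.2, -5.2]
finger_gap: 11.3
finger_force: 59.5
```

```bash
python3 -c "from h import *;st()"
```

```text
{'time_s': 10.48, 'tool_pos': [524.3, 216.03, 212.21], 'tool_rot': [-179.96, 0.02, 84.81], 'force': [-2.65, 0.18, -5.17], 'torque': [-0.04, 0.75, 0.19], 'finger_gap': 11.28, 'finger_force': 59.52}
hopper-local x,y rel pins est [ 2.56 -0.54] hinge z 95.30681762005483
```

Call:
{"fn": "step_arm", "kwargs": {"rows": [0, -0.24, 0, -0.3, 0, 0, 0, 0, 0, 0, 0.35, 0, 0, 0, 0, 0]}}

```text
time_s: 10.98
tool_pos: [522.1, 216.2, 208.5]
tool_rot: [-180.0, 0.0, 85.1]
force: [0.2, 0.1, -4.8]
finger_gap: 11.3
finger_force: 59.3
```

Call:
{"fn": "step_arm", "kwargs": {"rows": [0, 0, 0.2, 0, 0, 0, 0, 0]}}

```text
time_s: 11.22
tool_pos: [522.1, 216.3, 206.6]
tool_rot: [-180.0, 0.0, 85.1]
force: [0.2, 0.0, -5.6]
finger_gap: 11.2
finger_force: 59.3
```

```bash
python3 -c "from h import *;st()"
```

```text
{'time_s': 11.22, 'tool_pos': [522.14, 216.27, 206.6], 'tool_rot': [-179.99, 0.01, 85.09], 'force': [0.16, 0.04, -5.57], 'torque': [-0.05, -0.02, -0.02], 'finger_gap': 11.18, 'finger_force': 59.33}
hopper-local x,y rel pins est [ 0.39 -0.5 ] hinge z 89.70048314665715
```

Short legs pass without contact; lower on gently.

Call:
{"fn": "step_arm", "kwargs": {"rows": [0, 0, 0.2, 0, 0, 0, 0, 0]}}

```text
time_s: 11.48
tool_pos: [522.1, 216.3, 204.6]
tool_rot: [-180.0, 0.0, 85.1]
force: [-0.5, 0.5, -5.1]
finger_gap: 10.9
finger_force: 59.3
```

Call:
{"fn": "step_arm", "kwargs": {"rows": [0, 0, 0.2, 0, 0, 0, 0, 0]}}

```text
time_s: 11.72
tool_pos: [522.1, 216.3, 202.6]
tool_rot: [-180.0, 0.0, 85.1]
force: [-0.1, -0.1, -4.8]
finger_gap: 11.2
finger_force: 59.3
```

Call:
{"fn": "step_arm", "kwargs": {"rows": [0, 0, 0.2, 0, 0, 0, 0, 0]}}

```text
time_s: 11.98
tool_pos: [522.1, 216.3, 200.6]
tool_rot: [-180.0, 0.0, 85.1]
force: [0.2, 0.2, -5.6]
finger_gap: 10.9
finger_force: 59.3
```

Call:
{"fn": "step_arm", "kwargs": {"rows": [0, 0, 0.2, 0, 0, 0, 0, 0]}}

```text
time_s: 12.22
tool_pos: [522.1, 216.3, 198.6]
tool_rot: [-180.0, 0.0, 85.1]
force: [-0.1, -0.6, -5.4]
finger_gap: 11.1
finger_force: 59.3
```

Call:
{"fn": "step_arm", "kwargs": {"rows": [0, 0, 0.1, 0, 0, 0, 0, 0]}}

```text
time_s: 12.48
tool_pos: [522.1, 216.3, 197.7]
tool_rot: [-180.0, 0.0, 85.1]
force: [0.5, -1.0, -4.9]
finger_gap: 11.1
finger_force: 59.3
```

Call:
{"fn": "step_arm", "kwargs": {"rows": [0, 0, 0.05, 0, 0, 0, 0, 0]}}

```text
time_s: 12.72
tool_pos: [522.2, 216.3, 197.3]
tool_rot: [-180.0, 0.0, 85.1]
force: [0.0, -0.9, -4.7]
finger_gap: 10.8
finger_force: 59.3
```

Call:
{"fn": "step_arm", "kwargs": {"rows": [0, 0, 0.05, 0, 0, 0, 0, 0]}}

```text
time_s: 12.98
tool_pos: [522.3, 216.4, 197.0]
tool_rot: [180.0, -0.0, 85.1]
force: [0.1, 1.0, -2.2]
finger_gap: 11.1
finger_force: 59.8
```

Call:
{"fn": "step_arm", "kwargs": {"rows": [0, 0, 0.05, 0, 0, 0, 0, 0]}}

```text
time_s: 13.22
tool_pos: [522.4, 216.5, 196.9]
tool_rot: [179.9, -0.0, 85.1]
force: [-1.6, 1.9, 4.4]
finger_gap: 11.0
finger_force: 60.6
```

Call:
{"fn": "step_arm", "kwargs": {"rows": [0, 0, 0.05, 0, 0, 0, 0, 0]}}

```text
time_s: 13.48
tool_pos: [522.6, 216.5, 196.8]
tool_rot: [179.9, -0.0, 85.1]
force: [-1.8, 1.0, 8.5]
finger_gap: 11.1
finger_force: 61.5
```

```bash
python3 -c "from h import *;st()"
```

```text
{'time_s': 13.48, 'tool_pos': [522.57, 216.52, 196.81], 'tool_rot': [179.92, -0.04, 85.1], 'force': [-1.84, 1.03, 8.49], 'torque': [-0.07, 0.67, -0.15], 'finger_gap': 11.07, 'finger_force': 61.51}
hopper-local x,y rel pins est [ 0.79 -0.22] hinge z 79.90954248373697
```

Call:
{"fn": "step_arm", "kwargs": {"rows": [0, 0, -0.05, 0, 0, 0, 0, 0]}}

```text
time_s: 13.72
tool_pos: [522.4, 216.5, 196.8]
tool_rot: [179.9, -0.0, 85.1]
force: [-1.0, 2.2, 6.4]
finger_gap: 11.1
finger_force: 61.1
```

Call:
{"fn": "step_arm", "kwargs": {"rows": [0, 0, 0, 0, 0, 0, 0, 0, 0, 0, 0, 0, 0, 0, 0, 0], "gripper": 0.7}}

```text
time_s: 14.22
tool_pos: [522.2, 216.2, 196.2]
tool_rot: [-180.0, 0.0, 85.1]
force: [-0.1, -0.6, -0.2]
finger_gap: 25.7
finger_force: 0.0
```

Run:
```python
from h import *
st()
p=optics.camera("wrist");save(p,"w5.png")
w=cloud(p).reshape(-1,3);a=np.radians(-5.1);d=w-[521.8,216.8,0];l=np.c_[d[:,0]*np.cos(a)+d[:,1]*np.sin(a),-d[:,0]*np.sin(a)+d[:,1]*np.cos(a),w[:,2]]
for t,m in(("plate",(l[:,1]>52)&(l[:,1]<100)&(l[:,2]>165)&(l[:,2]<200)&(abs(l[:,0])<50)),("bar",(l[:,1]>20)&(l[:,1]<50)&(l[:,2]>200)&(l[:,2]<225)&(abs(l[:,0])<40))):
    if m.sum()>3: print(t,m.sum(),np.percentile(l[m],[2,50,98],axis=0).round(1).tolist())
```

```text
{'time_s': 14.22, 'tool_pos': [522.18, 216.22, 196.2], 'tool_rot': [-180.0, 0.01, 85.09], 'force': [-0.09, -0.62, -0.17], 'torque': [0.05, 0.02, -0.06], 'finger_gap': 25.73, 'finger_force': 0.0}
hopper-local x,y rel pins est [ 0.43 -0.55] hinge z 79.3000344963967
plate 2940 [[-1.9, 53.1, 183.4], [1.0, 77.8, 184.7], [3.8, 99.2, 186.1]]
bar 4063 [[-4.6, 20.7, 209.3], [1.1, 36.2, 212.5], [6.8, 49.7, 213.8]]
```

View pics/w5.png

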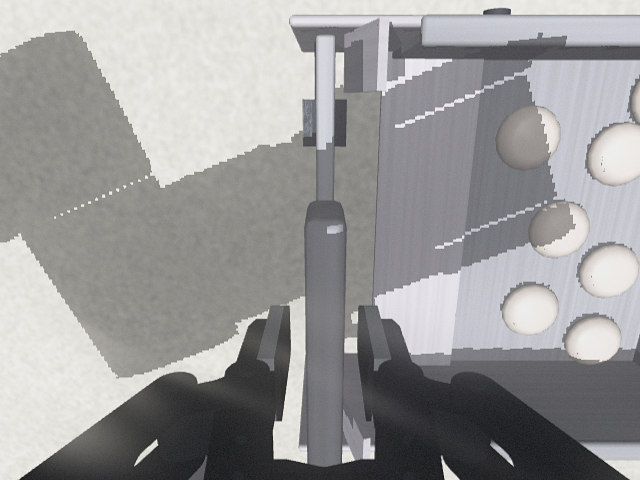

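Call:
{"fn": "step_arm", "kwargs": {"rows": [0, 0.3, 0, 0, 0, 0.2, 0, 0, 0, 0.2, 0, 0, 0, 0.2, 0, 0, 0, 0.2, 0, 0, 0, 0.2, 0, 0, 0, 0, 0, 0]}}

```text
time_s: 15.15
tool_pos: [535.3, 215.1, 196.3]
tool_rot: [180.0, -0.0, 85.1]
force: [1.3, 0.6, 0.6]
finger_gap: 25.7
finger_force: 0.2
```

```bash
cat > v.py <<'E'
from h import *
import sys
st()
p=optics.camera("wrist");save(p,sys.argv[1])
w=cloud(p).reshape(-1,3);a=np.radians(-5.1);d=w-[521.8,216.8,0];l=np.c_[d[:,0]*np.cos(a)+d[:,1]*np.sin(a),-d[:,0]*np.sin(a)+d[:,1]*np.cos(a),w[:,2]]
for t,m in(("plate",(l[:,1]>52)&(l[:,1]<84)&(l[:,2]>165)&(l[:,2]<200)&(abs(l[:,0]-10)<40)),("bar",(l[:,1]>20)&(l[:,1]<50)&(l[:,2]>200)&(l[:,2]<225)&(abs(l[:,0]-10)<50))):
    if m.sum()>3: print(t,m.sum(),np.percentile(l[m],[2,50,98],axis=0).round(1).tolist())
E
python3 v.py w6.png
```

```text
{'time_s': 15.15, 'tool_pos': [535.27, 215.14, 196.29], 'tool_rot': [179.99, -0.0, 85.09], 'force': [1.28, 0.61, 0.62], 'torque': [-0.03, -0.11, 0.0], 'finger_gap': 25.73, 'finger_force': 0.2}
hopper-local x,y rel pins est [13.57 -0.45] hinge z 79.38520055948717
plate 2513 [[10.6, 52.7, 166.1], [15.1, 68.9, 183.2], [19.0, 83.5, 184.8]]
bar 4301 [[13.4, 20.6, 201.9], [19.5, 36.0, 210.8], [25.8, 49.6, 212.4]]
```

Call:
{"fn": "step_arm", "kwargs": {"rows": [0, 0.2, 0, 0, 0, 0.2, 0, 0, 0, 0.2, 0, 0, 0, 0.2, 0, 0, 0, 0.2, 0, 0, 0, 0.2, 0, 0, 0, 0.2, 0, 0, 0, 0.2, 0, 0, 0, 0, 0, 0]}}

```text
time_s: 16.32
tool_pos: [551.2, 213.8, 196.3]
tool_rot: [-180.0, -0.0, 85.1]
force: [0.2, 0.5, 0.1]
finger_gap: 25.0
finger_force: 0.0
```

```bash
python3 v.py w7.png
```

```text
{'time_s': 16.32, 'tool_pos': [551.15, 213.78, 196.29], 'tool_rot': [-180.0, -0.0, 85.09], 'force': [0.17, 0.52, 0.1], 'torque': [-0.12, -0.04, -0.01], 'finger_gap': 25.04, 'finger_force': 0.0}
hopper-local x,y rel pins est [29.51 -0.4 ] hinge z 79.39246326741537
plate 2716 [[20.6, 52.7, 166.1], [26.1, 68.7, 180.6], [30.5, 83.4, 182.5]]
bar 4132 [[27.4, 20.7, 201.1], [33.7, 36.1, 207.8], [40.0, 49.6, 209.6]]
```

View pics/w7.png

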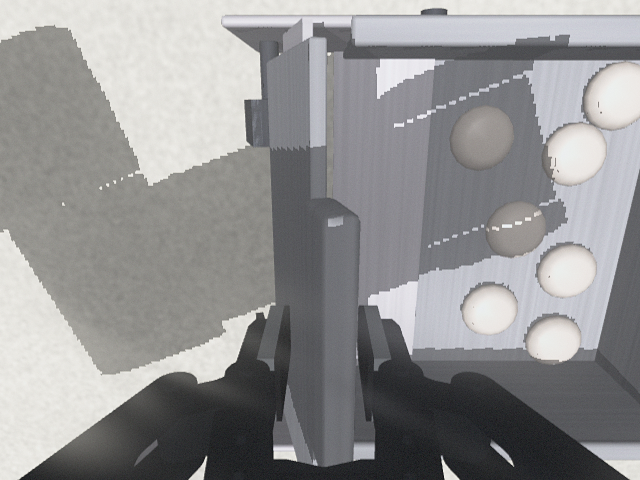

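Call:
{"fn": "step_arm", "kwargs": {"rows": [0, 0, 0, 0, 0, 0, 0, 0, 0, 0, 0, 0, 0, 0, 0, 0], "gripper": 0.4}}

```text
time_s: 16.88
tool_pos: [551.1, 213.8, 196.3]
tool_rot: [180.0, 0.0, 85.1]
force: [-0.2, -0.0, 0.7]
finger_gap: 51.3
finger_force: 0.0
```

Call:
{"fn": "step_arm", "kwargs": {"rows": [0, 0, -1, 0, 0, 0, -2, 0, 0, 0, -3, 0, 0, 0, -4, 0, 0, 0, -3, 0, 0, 0, 0, 0, 0, 0, 0, 0]}}

```text
time_s: 17.75
tool_pos: [550.8, 213.7, 325.8]
tool_rot: [-180.0, 0.0, 85.1]
force: [0.3, -0.3, -0.1]
finger_gap: 51.1
finger_force: 0.0
```

```bash
python3 v.py w8.png
python3 - <<'E'
from h import *
p=optics.camera("scene");cv2.imwrite("pics/s8c.png",cv2.resize(p["color"][130:280,290:490,::-1],(800,600)))
E
```

```text
{'time_s': 17.75, 'tool_pos': [550.8, 213.73, 325.84], 'tool_rot': [-179.96, 0.01, 85.1], 'force': [0.26, -0.34, -0.13], 'torque': [0.01, 0.08, 0.01], 'finger_gap': 51.07, 'finger_force': 0.0}
hopper-local x,y rel pins est [29.15 -0.48] hinge z 208.94127993932526
plate 801 [[20.3, 52.7, 165.9], [25.7, 68.4, 180.5], [30.1, 83.1, 182.7]]
bar 1146 [[27.1, 20.7, 200.9], [33.7, 35.4, 207.8], [40.2, 49.5, 209.8]]
```

View pics/s8c.png

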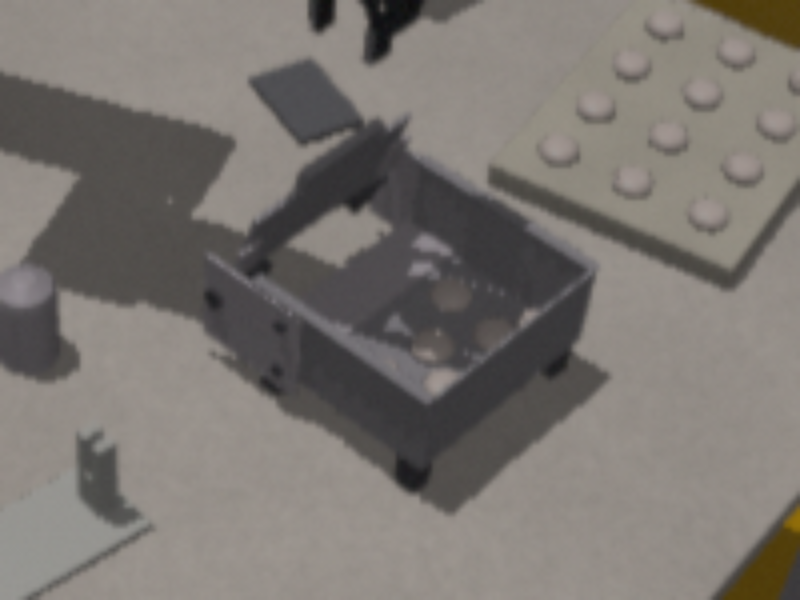

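The flap leans against the stops, knuckles on the pins, and the gripper is clear above it.

```bash
python3 -c "
from h import *
print(job.sign_off())"
```

```text
the job is handed in; nothing more can be done
None
```

The flap hangs with both knuckles on the hopper's pins, long lips outside, leaning about 0.26 rad on the stops and released; I moved neither the dredger, the tub nor the scraper, and the job was handed in at about 18 s (no verdict was returned).

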